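Slide a mounting plate under the jig's hold-down roller and up to its stop

ROBOT

A 6-joint arm with a two-finger parallel gripper is mounted at the origin on the work surface. World frame = base frame: x ahead of the robot, y to its left, z up, the work surface at z = 0. Lengths are in m, angles in rad, forces in N, time in s.
With the tool pointing down it reaches from about 0.425 to 0.95 m from the base axis. Payload 3.5 kg.
Tool frame: the origin (TCP) lies between the finger pads; the fingertips stand 19 mm ahead of it and the grasp point (between the pads) is the TCP; z points along the fingers, y is the line along which they close (so a half turn about z gives the same grasp; the last joint's range is limited). The gripper opens to 85 mm and grips with 20 to 120 N. Pads are 22 mm wide; open, the fingers measure 114 mm over their backs; the gripper's body (76 mm by 85 mm) begins 54 mm behind the grasp point. The pads swing forward as they close: fully open they stand 13 mm farther back than shut.
Start: joints at [-1.471, 0.286, 1.577, -0, 1.279, -0.15], TCP at [0.167, -0.654, 0.25] pointing down, gripper open.
Joint ranges: [-2.77, 2.77], [-0.9, 2.22], [0.21, 2.48], [-1.53, 4.67], [0.24, 2.81], [-2.84, 2.84]. Speed limits (rad/s): [2.79, 2.79, 3.14, 3.14, 3.14, 3.14].

INTERFACE

Orientations are given as a unit quaternion [x, y, z, w].
In Python, from plant import monitor, eyes, ctrl gives the robot as it stands.
- The arm moves only by the shell command python3 -m handwheel 'ROWS' [FORCE]. ROWS is JSON, a list of rows, each a list of 7 numbers: the shift along the tool's x, y, z in units of 40 cm (1.0 is 40 cm), then the turn, a rotation vector about the tool's x, y, z in units of pi rad (1.0 is pi rad), then the opening, from -1 (shut) to 1 (fully open). A call has 1 to 12 rows; each row is the pose to reach, as a shift and turn from the pose commanded when the call began, along the tool's axes at that moment, turning the shorter way round; what a row does not reach only later rows make up. A row lasts 1/8 s, in which the tool goes at most 62.5 mm and 10.7 degrees, less where a joint would pass 70% of its speed; a pose out of reach is approached as far as the arm can. A call with a number of a shift or a turn outside -1 to 1 is refused whole. A call with a gripper value outside its range is refused whole. The fingers move at their own pace and stop on an object; FORCE is the grip in N (left out, the last holds). Time passes only in rows, so rows that repeat a pose let the fingers close. It gives the time, the measured TCP pose, the force, the opening and the grip force at its end, in the units of the state.
- monitor.get_state(): the state, without advancing time (a new reading comes with each control period).
- eyes.read_camera(name): name is "scene" or "side" or "wrist"; returns the picture (384x512x3 uint8, red, green, blue); there is no depth.
- eyes.camera_params(name): a dict with "K" (3x3 intrinsics, pixels), "R" (3x3) and "t" (3): a world point X has camera coordinates R X + t. Camera axes: x right, y down, z forward; pixel columns grow to the right and rows downward; lengths in m; the calibration is good to about 2 mm. A picture is of the moment at which its call begins: read the wrist's pose just before it. camera_params takes no time and is no camera call; for the wrist camera it gives the pose at the moment of the call.
- ctrl.sign_off(): hands the job in; it is judged then, once.
The state is a dict: "time": time; "qpos": joint angles; "dq": joint speeds; "joint_efforts": joint torques, N m; "eef_pos": TCP position; "tcp_rot": TCP orientation; "contact_force": force on the tool from outside, world axes, zero at the start; "wrist_torque": the same for the moment, N m; "opening": opening from 0.0 (shut) to 1.0 (fully open); "finger_force": force on a finger pad.
Only numpy, scipy, OpenCV 4.12 (cv2) and the standard library are available. Lean on these libraries where they do the work, as an engineer would, in place of code of your own. Each camera call takes 0.05 s, during which the arm holds its last target. There are 200 camera calls.

TASK

Load the jig: take only the top mounting plate from the stack, lay it on the jig's infeed and slide it between the guides, under the overhanging lips and the sprung roller, until it is pressed up against the end stop and stays there. The stop has been set for this batch and is held by friction only, so press the plate against it with a definite but gentle push (about 8 N more than it takes to slide it) for half a second and do not shove it along. Leave the other plates and everything else on the bench where they are.

Things in the scene. Friction and masses are not known exactly. Their poses are not given: they have to be found in the camera images.
- plate_top: The top plate of the stack, the one to load: bare aluminium mounting plate 160 (its x) x 60 (its y) x 10 thick, same either way round, about 260 g. Origin: centre of its underside.
- plate_mid: Second plate of the stack, the same as the top one; stays. Origin: centre of its underside.
- plate_low: Lowest plate, the same; stays. Origin: centre of its underside.
- stack_base: Fixed wooden block under the stack, 170 (x) x 56 (y), narrower than the plates; its top is 35 above its origin (it may sit up to 12 sunk in the bench). It and a blue open parts bin (170 x 110 x 50) stand left and right of the jig, either way round.
- jig: Fixed dark steel jig: bed 130 wide (y), 20 high (z), with aluminium guides. Origin: on the bench under the middle of the mouth of the guides; +x is the direction in which a plate slides in. The flat open infeed runs from x = -160 to 0; guides follow from x = 0.
- jig_slot (a point): Point on the bed's surface at jig x = 50, where the overhang begins. Guides: from jig x = 0 to 30 they flare inwards from about 76 to 63 apart, then straight rails 63 apart, 13 high, run to x = 163. From x = 50 to 163 lips overhang both rails, underside 13 and top 19 above the bed, leaving a 47 wide opening above the plate.
- jig_roller (a point): Lowest point of the sprung rubber roller (24 diameter), jig x = 110, 8 above the bed: a 10 thick plate has to lift it. It hangs from a steel bridge across the bed (jig x = 95 to 125, top 51 above the bed). Pushing a plate in under it takes about 7 to 14 N, after that the plate drags with about 3 to 8 N.
- jig_mouth (a point): Point on the bed's top surface, at the middle of the mouth of the guides (jig x = 0, y = 0, z = 20); axes as the jig.
- stop_face (a point): Middle of the face of the steel end stop (46 wide, 27 high, black knob on top), 5 above the bed; axes as the jig, so the plate comes from its -x side. The stop is only clamped by friction on its track (it gives way at about 16 N) and stands 165 to 190 from the mouth.
- supply: Bystander: grey power-supply module, 100 x 55 x 90 high (mm). Origin: centre of its underside.
- relay: Bystander: black relay module with a yellow stripe, 75 x 45 x 50 high (mm). Origin: centre of its underside.
- terminals: Bystander: grey row of seven terminal blocks, 90 x 45 x 40 high (mm). Origin: centre of its underside.
- screw_jar: Bystander: clear jar with black cap, 60 diameter, 75 high (mm). Origin: centre of its underside.
- driver: Bystander: screwdriver lying flat, 190 long along its x (mm). Origin: centre of its underside.
- wrench: Bystander: steel wrench lying flat, 160 long along its x (mm). Origin: centre of its underside.
- stop: The end stop itself; origin on the bed's surface in the plane of its face. See stop_face.

How it is judged:
On the way, in this order (a step that is already met when the one before it is completed fails the run):
1. the top plate has been lifted off the stack, more than 25 mm above where it lay (z of plate_top in the frame of stack_base above 0.08 m), for 0.1 s.
2. the plate, lying between the guides, presses on the end stop with more than 3 N for 0.3 s (contact force between plate_top and stop above 3 N and x of plate_top in the frame of stop_face between -0.083 and -0.077 m and y of plate_top in the frame of jig_mouth between -0.006 and 0.006 m and z of plate_top in the frame of jig_mouth between -0.003 and 0.003 m and angle between the x axis of plate_top and the x axis of jig, either way round below 0.06 rad), for 0.3 s.
At the end, for the whole second after the job is handed in: The top plate lies flat on the bed between the guides (within 3 mm of flat, 6 mm of the middle and 0.06 rad of straight), at rest, its leading edge within 3 mm of the stop's face, and the stop is within 3 mm of where it was set (x of plate_top in the frame of stop_face between -0.083 and -0.077 m and y of plate_top in the frame of jig_mouth between -0.006 and 0.006 m and z of plate_top in the frame of jig_mouth between -0.003 and 0.003 m and angle between the x axis of plate_top and the x axis of jig, either way round below 0.06 rad and linear speed of plate_top below 0.01 m/s and distance of stop_face from where it was at the start of the episode below 0.003 m); the robot touches nothing.
It fails at once if the stop is shoved more than 3 mm along its track (distance of stop_face from where it was at the start of the episode above 0.003 m).
It fails at once if another plate of the stack is moved more than 15 mm (distance of any of plate_mid, plate_low from where it was at the start of the episode above 0.015 m).
It fails at once if a bystander is moved more than 25 mm (distance of any of supply, relay, terminals, screw_jar, driver, wrench from where it was at the start of the episode above 0.025 m).
It also fails if it takes over 58 s, if anything falls off the work surface, if the arm or the gripper's body presses on something with over 40 N, if the wrist force passes 120 N, or if a joint passes its speed limit or range.

## Working session

There is one attempt and no reset: what is moved stays moved. The work goes in short steps, Python scripts to look and compute and a shell command to move; the robot and the scene stay as the last step left them, time stands still between calls to the robot, and variables do not carry over. Pictures are saved under pics/ and viewed, at most 13 in all, crops included, and the job is handed in when it is done.

```bash
ls; mkdir -p pics
python3 - <<'E'
from plant import monitor, eyes, ctrl
import cv2, numpy as np
s=monitor.get_state(); print({k:np.round(v,3).tolist() for k,v in s.items()})
for n in("scene","side","wrist"):
    p=eyes.camera_params(n); im=eyes.read_camera(n); cv2.imwrite(f"pics/{n}0.png",im[:,:,::-1])
    print(n,np.round(p["K"],1).tolist(),np.round(p["R"],3).tolist(),np.round(p["t"],3).tolist(), np.round(-p["R"].T@p["t"],3))
a=[cv2.imread(f"pics/{n}0.png") for n in("scene","side")]
cv2.imwrite("pics/a.png",cv2.resize(a[0],(800,600)));cv2.imwrite("pics/b.png",cv2.resize(a[1],(800,600)))
E
```

```text
pics
{'time': 0.0, 'qpos': [-1.471, 0.287, 1.578, 0.0, 1.279, -0.15], 'dq': [-0.0, 0.001, -0.001, 0.0, -0.003, 0.002], 'joint_efforts': [-0.0, -40.598, -29.262, -0.0, 0.006, 0.0], 'eef_pos': [0.167, -0.653, 0.249], 'tcp_rot': [0.992, 0.125, 0.0, -0.001], 'contact_force': [-0.263, -0.063, -0.09], 'wrist_torque': [0.046, -0.032, 0.036], 'finger_force': 0.0, 'opening': 0.998}
scene [[465.8, 0.0, 261.4], [0.0, 465.8, 183.8], [0.0, 0.0, 1.0]] [[-0.727, 0.687, -0.014], [0.455, 0.466, -0.759], [-0.514, -0.558, -0.651]] [0.45, -0.246, 1.796] [1.363 0.807 0.989]
side [[444.3, 0.0, 251.9], [0.0, 444.3, 195.2], [0.0, 0.0, 1.0]] [[0.981, -0.195, 0.015], [-0.089, -0.511, -0.855], [0.174, 0.837, -0.519]] [-0.598, 0.124, 1.073] [ 0.411 -0.952  0.671]
wrist [[310.1, 0.0, 252.0], [0.0, 310.1, 193.3], [0.0, 0.0, 1.0]] [[0.247, -0.969, -0.002], [-0.936, -0.239, 0.259], [-0.251, -0.062, -0.966]] [-0.673, -0.034, 0.378] [ 0.23  -0.637  0.372]
```

View pics/a.png

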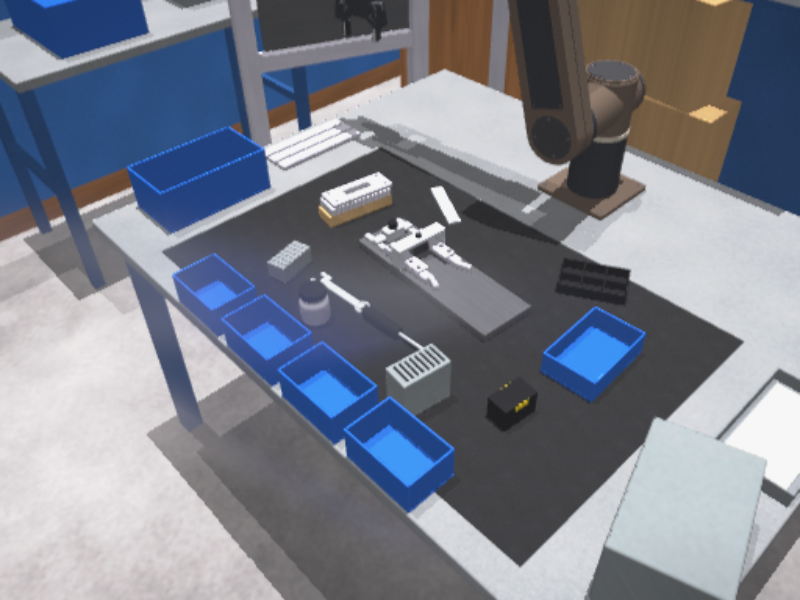

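View pics/b.png

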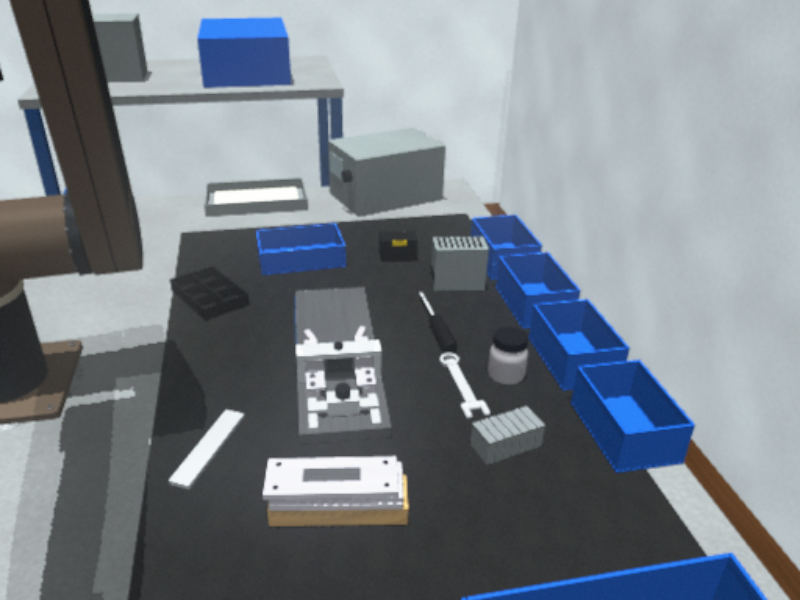

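The scene view shows the stack at about (355,195) px and the jig bed running from (380,240) to (500,320). In the side view the stack is at (335,478), with the jig at x 295–385 px and the stop's knob at (343,390). The infeed is at the far end.

Run:
```python
import cv2, numpy as np
w=cv2.imread("pics/wrist0.png");cv2.imwrite("pics/c.png",cv2.resize(w,(800,600),interpolation=cv2.INTER_CUBIC))
s=cv2.imread("pics/side0.png")[170:345,150:283];a=cv2.resize(s,None,fx=3.4,fy=3.4,interpolation=cv2.INTER_CUBIC)
cv2.imwrite("pics/d.png",a);print(a.shape)
```

```text
(595, 452, 3)
```

View pics/c.png

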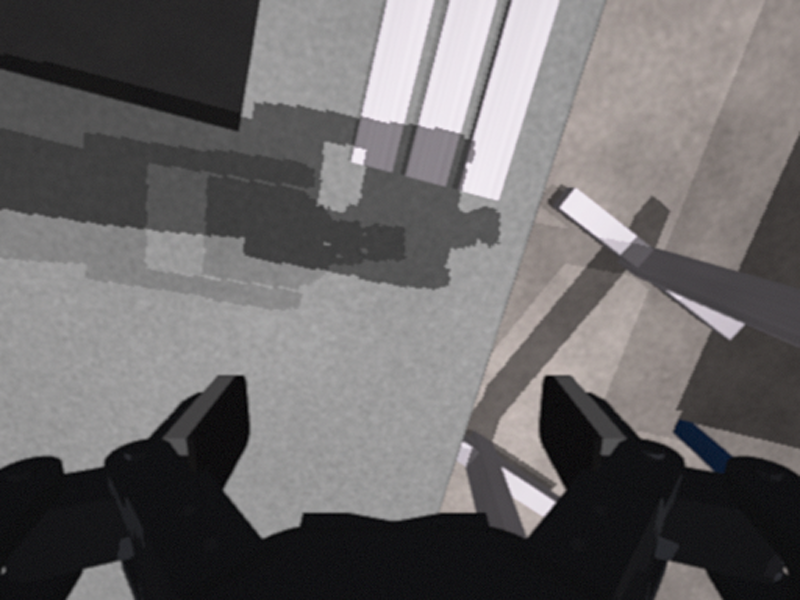

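View pics/d.png

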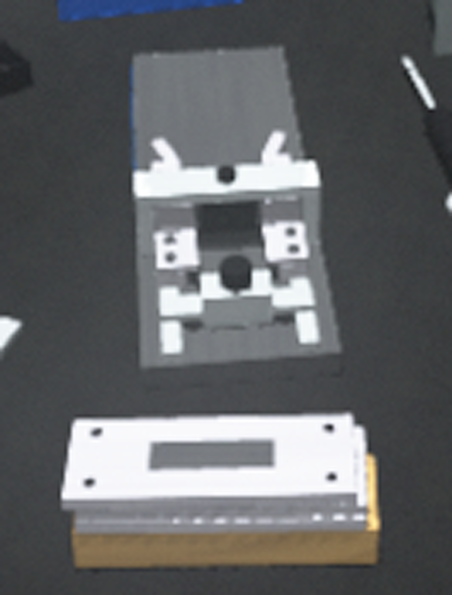

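The wrist view shows only the bench edge, with no stack. In the side crop the top plate's corners are at (76,419), (352,414), (357,497) and (62,502), and the bed's corners at (134,53), (283,48), (340,352) and (141,366).

```bash
cat > h.py <<'E'
import numpy as np, cv2
from plant import monitor, eyes, ctrl
from scipy.spatial.transform import Rotation as Rot
def ray(p,px,z):
    px=np.atleast_2d(np.asarray(px,float)); K,R,t=(np.array(p[k]) for k in("K","R","t"))
    d=np.c_[px,np.ones(len(px))]@np.linalg.inv(K).T@R; c=-R.T@t
    return c+d*((z-c[2])/d[:,2])[:,None]
def proj(p,X):
    q=np.atleast_2d(X)@np.array(p["R"]).T+p["t"]; q=q@np.array(p["K"]).T; return q[:,:2]/q[:,2:]
def quad(P):
    P=P[:,:2]; e=[np.linalg.norm(P[i]-P[i-1]) for i in range(4)]
    d=(P[1]+P[2]-P[0]-P[3]); return "c",np.round(P.mean(0),4),"edges",np.round(e,4),"dir01",round(float(np.degrees(np.arctan2(d[1],d[0]))),2)
def rel(target,R):
    "rows' first 6 numbers to get from the measured pose to target pos, Rot"
    s=monitor.get_state(); R0=Rot.from_quat(s["tcp_rot"])
    return np.round(np.r_[R0.inv().apply(np.array(target)-s["eef_pos"])/0.4,(R0.inv()*R).as_rotvec()/np.pi],4)
E
python3 - <<'E'
from h import *
p=eyes.camera_params("side"); f=lambda q:np.array(q)/3.4+[150,170]
for z in (.053,.059,.065): print(z,*quad(ray(p,f([(76,419),(352,414),(357,497),(62,502)]),z)))
b=ray(p,f([(134,53),(283,48),(340,352),(141,366)]),.02);print(np.round(b,3),*quad(b))
print("mouth flares",ray(p,f([(152,142),(283,135)]),.033)); print("knob",ray(p,f([(236,272)]),.05))
E
```

```text
0.053 c [ 0.4663 -0.3345] edges [0.0634 0.1593 0.0642 0.1596] dir01 -9.04
0.059 c [ 0.4658 -0.3405] edges [0.0628 0.1577 0.0635 0.1581] dir01 -9.04
0.065 c [ 0.4653 -0.3465] edges [0.0622 0.1562 0.0629 0.1565] dir01 -9.04
[[ 0.461  0.183  0.02 ]
 [ 0.588  0.17   0.02 ]
 [ 0.561 -0.224  0.02 ]
 [ 0.434 -0.215  0.02 ]] c [ 0.5111 -0.0216] edges [0.3989 0.128  0.3953 0.1272] dir01 -5.12
mouth flares [[0.46271078 0.02205089 0.033     ]
 [0.56284869 0.01438565 0.033     ]]
knob [[ 0.50200776 -0.1686058   0.05      ]]
```

Run:
```python
from h import *
a=np.radians(-9); print(rel([.44,-.335,.27],Rot.from_quat([np.cos(a/2),np.sin(a/2),0,0])))
```

```text
[ 8.586e-01 -6.029e-01 -5.060e-02 -6.000e-04  0.000e+00  1.295e-01]
```

```bash
python3 -m handwheel '[[0.86,-0.6,-0.05,0,0,0.13,1],[0.86,-0.6,-0.05,0,0,0.13,1],[0.86,-0.6,-0.05,0,0,0.13,1],[0.86,-0.6,-0.05,0,0,0.13,1],[0.86,-0.6,-0.05,0,0,0.13,1],[0.86,-0.6,-0.05,0,0,0.13,1],[0.86,-0.6,-0.05,0,0,0.13,1],[0.86,-0.6,-0.05,0,0,0.13,1],[0.86,-0.6,-0.05,0,0,0.13,1],[0.86,-0.6,-0.05,0,0,0.13,1],[0.86,-0.6,-0.05,0,0,0.13,1]]'
python3 - <<'E'
from h import *
import pickle
p=eyes.camera_params("wrist"); im=eyes.read_camera("wrist")[:,:,::-1]; pickle.dump((p,im),open("w1.pkl","wb"))
cv2.imwrite("pics/e.png",cv2.resize(im,(800,600),interpolation=cv2.INTER_CUBIC)); print(monitor.get_state()["qpos"])
E
```

```text
time: 1.52
eef_pos: [0.4401, -0.3374, 0.2701]
tcp_rot: [0.997, -0.08, -0.0, -0.0]
contact_force: [-0.1, 0.8, 0.2]
opening: 1.0
finger_force: 0.0
[-8.36635881e-01  5.64253728e-03  1.85404896e+00 -7.55972806e-05
  1.28224804e+00  8.94500224e-01]
```

View pics/e.png

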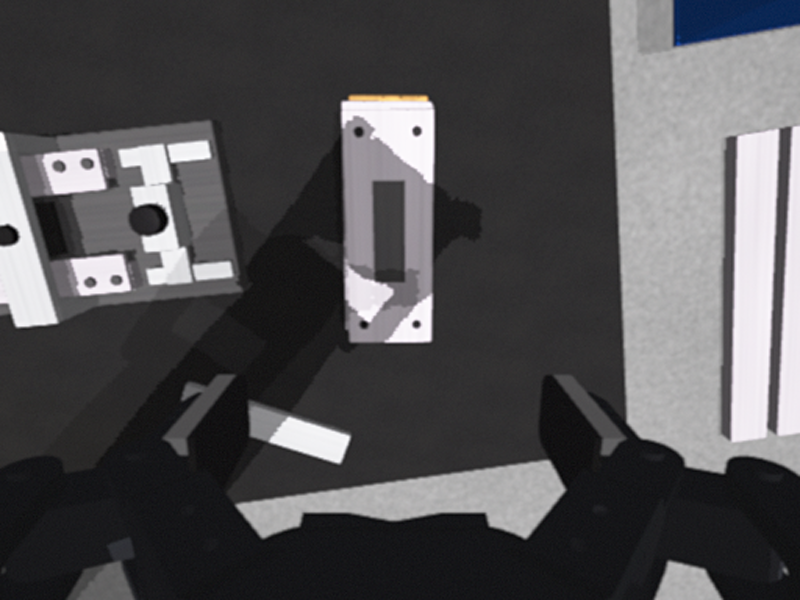

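The wrist view shows the plate at about (342–434, 103–342) px, with four holes near (359,131), (417,131), (416,324) and (364,324). The stop and its knob are at (148,219). I'll triangulate the holes using the side view.

Run:
```python
from h import *
import pickle
pw,iw=pickle.load(open("w1.pkl","rb")); ps=eyes.camera_params("side"); si=cv2.imread("pics/side0.png")
def cen(im,g,r):
    g=np.array(g); x,y=np.round(g).astype(int); w=im[y-r:y+r+1,x-r:x+r+1].min(2).astype(float)
    k=np.clip(np.median(w)-20-w,0,None); Y,X=np.mgrid[-r:r+1,-r:r+1]; return np.array([x+(X*k).sum()/k.sum(),y+(Y*k).sum()/k.sum()])
hw=np.array([cen(iw,np.array(q)*.64,4) for q in[(359,131),(417,131),(416,324),(364,324)]])
f=lambda q:np.array(q)/3.4+[150,170]
hs=np.array([cen(si,f(q),3) for q in[(329,428),(331,477),(89,482),(97,432)]])
print(np.round(hw,1).tolist(),np.round(hs,1).tolist())
P=lambda p:np.array(p["K"])@np.c_[p["R"],p["t"]]
for o in range(4):
    r=np.roll(hs,o,0); X=cv2.triangulatePoints(P(pw),P(ps),hw.T,r.T); X=(X[:3]/X[3]).T
    print(o,np.round(X,4).tolist(),np.round(np.abs(proj(ps,X)-r).max(),2))
for z in(.053,.059,.065):
    Q=ray(pw,hw,z); print(z,*quad(Q),"edges plate",*quad(ray(pw,np.array([(342,103),(434,103),(432,342),(348,342)])*.64,z)))
```

```text
[[229.2, 83.9], [266.4, 83.5], [266.1, 207.1], [232.4, 207.4]] [[246.3, 295.4], [247.1, 309.8], [175.8, 311.5], [177.9, 296.7]]
0 [[0.5332, -0.3282, 0.0584], [0.5276, -0.3658, 0.0586], [0.397, -0.3459, 0.0586], [0.4029, -0.3083, 0.0589]] 0.05
1 [[0.4482, -0.344, 0.0996], [0.5258, -0.3639, 0.0935], [0.4882, -0.3857, 0.1079], [0.3943, -0.3048, 0.0182]] 24.49
2 [[0.4451, -0.3449, 0.0651], [0.4456, -0.3744, 0.1258], [0.4905, -0.3808, 0.135], [0.4913, -0.3599, 0.0862]] 25.81
3 [[0.536, -0.3257, 0.0167], [0.4424, -0.3783, 0.0957], [0.4048, -0.3452, 0.093], [0.4934, -0.357, 0.1159]] 25.42
0.053 c [ 0.4646 -0.3369] edges [0.1343 0.0386 0.1344 0.0388] dir01 -98.58 edges plate c [ 0.466  -0.3376] edges [0.1657 0.0602 0.1657 0.0625] dir01 -99.2
0.059 c [ 0.4653 -0.337 ] edges [0.132  0.038  0.132  0.0381] dir01 -98.58 edges plate c [ 0.4667 -0.3377] edges [0.1628 0.0592 0.1628 0.0613] dir01 -99.2
0.065 c [ 0.466  -0.3372] edges [0.1296 0.0373 0.1296 0.0374] dir01 -98.58 edges plate c [ 0.4673 -0.3379] edges [0.1599 0.0581 0.1599 0.0602] dir01 -99.2
```

The triangulation is consistent: the residual is 0.05 px and the four holes agree on height within 0.5 mm. It puts the plate centre at (0.465, -0.337), its top at z = 0.0586 and its direction at -8.6°.

Run:
```python
from h import *
a=np.radians(-8.6); R=Rot.from_quat([np.cos(a/2),np.sin(a/2),0,0])
for z in(.11,.068): print(rel([.4653,-.337,z],R))
```

```text
[ 6.190e-02 -1.060e-02  4.003e-01 -1.000e-04  1.000e-04 -3.300e-03]
[ 6.190e-02 -1.060e-02  5.053e-01 -1.000e-04  1.000e-04 -3.300e-03]
```

```bash
python3 -m handwheel '[[0.062,-0.01,0.2,0,0,-0.003,0.75],[0.062,-0.01,0.4,0,0,-0.003,0.75],[0.062,-0.01,0.4,0,0,-0.003,0.75],[0.062,-0.01,0.45,0,0,-0.003,0.75],[0.062,-0.01,0.48,0,0,-0.003,0.75],[0.062,-0.01,0.505,0,0,-0.003,0.75],[0.062,-0.01,0.505,0,0,-0.003,0.75],[0.062,-0.01,0.505,0,0,-0.003,0.75]]' 30
```

```text
time: 2.58
eef_pos: [0.4666, -0.337, 0.0695]
tcp_rot: [0.997, -0.075, 0.001, 0.001]
contact_force: [0.1, -0.1, 0.3]
opening: 0.874
finger_force: 0.0
```

```bash
python3 -m handwheel '[[0,0,0,0,0,0,0.3],[0,0,0,0,0,0,0.3],[0,0,0,0,0,0,0],[0,0,0,0,0,0,0],[0,0,0,0,0,0,0]]' 30
```

```text
time: 3.2
eef_pos: [0.4666, -0.3371, 0.0699]
tcp_rot: [0.997, -0.074, 0.001, 0.001]
contact_force: [-1.6, 0.9, 4.7]
opening: 0.686
finger_force: 32.3
```

The grip took at about 59 mm. I'll lift a little and look.

```bash
python3 -m handwheel '[[0,0,-0.01,0,0,0,-0.2],[0,0,-0.03,0,0,0,-0.2],[0,0,-0.05,0,0,0,-0.2],[0,0,-0.05,0,0,0,-0.2]]' 50
python3 - <<'E'
from h import *
im=eyes.read_camera("side")[:,:,::-1]; c=im[200:345,130:330]; cv2.imwrite("pics/f.png",cv2.resize(c,None,fx=3.5,fy=3.5,interpolation=cv2.INTER_CUBIC))
E
```

```text
time: 3.7
eef_pos: [0.4664, -0.3368, 0.0892]
tcp_rot: [0.997, -0.075, 0.001, 0.001]
contact_force: [0.2, 0.1, -1.7]
opening: 0.677
finger_force: 53.9
```

View pics/f.png

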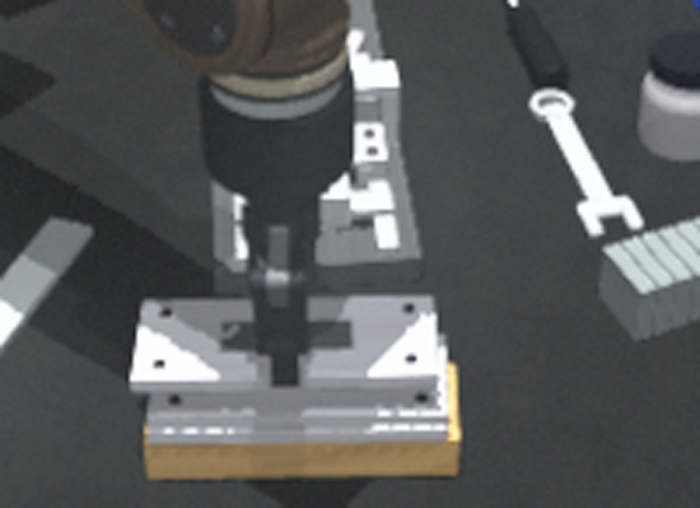

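The plate is lifted clear, and the mid plate's holes at (175,400) and (420,397) show it stayed put. Next I'll refine the jig axis from the stored wrist view and the side view.

Run:
```python
from h import *
import pickle
pw,iw=pickle.load(open("w1.pkl","rb")); ps=eyes.camera_params("side"); pc=eyes.camera_params("scene"); k=.64
f=lambda q:np.array(q)/3.4+[150,170]
def show(n,p,px,z): print(n,np.round(ray(p,px,z)[:,:2],4).tolist())
show("bed far w1",pw,np.array([(210,122),(242,287)])*k,.02)
show("stop arms? far ends of rails w1 z.033",pw,np.array([(208,142),(212,159),(231,263),(233,277)])*k,.033)
show("bed scene infeed",pc,np.array([(529,305),(486,335)])*k,.02)
show("knob w1",pw,np.array([(148,219)])*k,.055);show("knob side",ps,f([(236,272)]),.055)
show("bridge ends w1 (right corners)",pw,np.array([(15,132),(58,320)])*k,.071)
show("bridge side near top corners",ps,f([(134,192),(320,186)]),.071)
show("bridge side far top corners",ps,f([(134,172),(319,160)]),.071)
b=ray(ps,f([(134,53),(283,48),(340,352),(141,366)]),.02)
# bed long edges from side by line fit on edges
g=cv2.cvtColor(cv2.imread("pics/side0.png"),cv2.COLOR_BGR2GRAY).astype(float)
for name,(x0,y0),(x1,y1) in(("L",(134,60),(135,160)),("R",(284,60),(298,150)),("R2",(322,220),(338,340)),("L2",(137,210),(141,355))):
    pts=[]
    for t in np.linspace(0,1,25):
        c=f((x0+(x1-x0)*t,y0+(y1-y0)*t)); r=int(round(c[1])); xs=np.arange(int(c[0])-4,int(c[0])+6); d=np.abs(np.diff(g[r,xs])); j=d.argmax()
        pts.append((xs[j]+.5,r))
    P=ray(ps,np.array(pts),.02)[:,:2]; m=np.polyfit(P[:,1],P[:,0],1); res=P[:,0]-np.polyval(m,P[:,1]); P=P[np.abs(res)<2*res.std()+1e-6]; m=np.polyfit(P[:,1],P[:,0],1)
    print(name,"dx/dy",round(m[0],4),"x at y=.1,-.15",np.round(np.polyval(m,[.1,-.15]),4))
```

```text
bed far w1 [[0.56, -0.2211], [0.4366, -0.2146]]
stop arms? far ends of rails w1 z.033 [[0.5454, -0.2207], [0.5337, -0.2205], [0.4584, -0.2155], [0.4477, -0.2143]]
bed scene infeed [[0.4636, 0.183], [0.5877, 0.1805]]
knob w1 [[0.5004, -0.1745]]
knob side [[0.5013, -0.1749]]
bridge ends w1 (right corners) [[0.5663, -0.1157], [0.4434, -0.1007]]
bridge side near top corners [[0.4421, -0.0958], [0.5686, -0.111]]
bridge side far top corners [[0.444, -0.0717], [0.5737, -0.0795]]
L dx/dy 0.0647 x at y=.1,-.15 [0.4521 0.4359]
R dx/dy 0.0623 x at y=.1,-.15 [0.5817 0.5661]
R2 dx/dy 0.0736 x at y=.1,-.15 [0.5841 0.5658]
L2 dx/dy 0.0577 x at y=.1,-.15 [0.4513 0.4369]
```

```bash
cat >> h.py <<'E'
A=np.radians(86.3); RJ=Rot.from_quat([np.cos(A/2),np.sin(A/2),0,0])
def J(jx,z,jy=0):
    ux=np.array([-.0639,-.998]); uy=np.array([.998,-.0639]); return np.r_[np.array([.5121,.019])+jx*ux+jy*uy,z]
E
python3 -m handwheel '[[0,0,-0.1,0,0,0,-0.2],[0,0,-0.18,0,0,0,-0.2],[0,0,-0.18,0,0,0,-0.2]]' 60; python3 -c "
from h import *
print(rel(J(-.075,.17),RJ))"
```

```text
time: 4.12
eef_pos: [0.4675, -0.3379, 0.1633]
tcp_rot: [0.997, -0.075, 0.003, 0.002]
contact_force: [-0.8, -0.9, -2.7]
opening: 0.668
finger_force: 66.6
[-3.8100e-02 -1.0856e+00 -2.1400e-02  2.5000e-03 -2.0000e-04 -5.2690e-01]
```

```bash
python3 -m handwheel '[[-0.038,-0.7,-0.02,0,0,-0.527,-0.2],[-0.038,-0.7,-0.02,0,0,-0.527,-0.2],[-0.038,-0.7,-0.02,0,0,-0.527,-0.2],[-0.038,-0.7,-0.02,0,0,-0.527,-0.2],[-0.038,-0.7,-0.02,0,0,-0.527,-0.2],[-0.038,-0.7,-0.02,0,0,-0.527,-0.2],[-0.038,-0.7,-0.02,0,0,-0.527,-0.2],[-0.038,-0.7,-0.02,0,0,-0.527,-0.2],[-0.038,-0.7,-0.02,0,0,-0.527,-0.2],[-0.038,-0.7,-0.02,0,0,-0.527,-0.2]]'; python3 -c "
from h import *
print(rel(J(-.075,.12),RJ),rel(J(-.075,.043),RJ),monitor.get_state()['qpos'])"
```

```text
time: 5.38
eef_pos: [0.4914, -0.0569, 0.1662]
tcp_rot: [0.73, 0.683, -0.001, -0.002]
contact_force: [0.2, 0.2, -2.1]
opening: 0.669
finger_force: 66.6
[ 3.801e-01  3.900e-02  1.157e-01 -1.100e-03 -3.000e-04 -5.000e-04] [ 3.799e-01  3.960e-02  3.082e-01 -1.100e-03 -3.000e-04 -5.000e-04] [-3.20648174e-01 -2.44887455e-02  2.08339902e+00  1.59763915e-05
  1.08625075e+00 -2.54447488e-01]
```

```bash
python3 -m handwheel '[[0.38,0.039,0.03,0,0,0,-0.2],[0.38,0.039,0.03,0,0,0,-0.2],[0.38,0.039,0.1,0,0,0,-0.2],[0.38,0.039,0.2,0,0,0,-0.2],[0.38,0.039,0.25,0,0,0,-0.2],[0.38,0.039,0.285,0,0,0,-0.2],[0.38,0.039,0.295,0,0,0,-0.2],[0.38,0.039,0.295,0,0,0,-0.2]]'
python3 - <<'E'
from h import *
for n in("side","scene"):
    im=eyes.read_camera(n)[:,:,::-1]; cv2.imwrite(f"pics/{n}2.png",im)
a=cv2.resize(cv2.imread("pics/side2.png")[160:300,150:290],None,fx=4,fy=4,interpolation=cv2.INTER_CUBIC)[:, :400]
b=cv2.resize(cv2.imread("pics/scene2.png")[120:260,210:310],None,fx=4,fy=4,interpolation=cv2.INTER_CUBIC)
cv2.imwrite("pics/g.png",np.hstack([a,b])); print(rel(J(-.075,.0415),RJ))
E
```

```text
time: 6.38
eef_pos: [0.5183, 0.0933, 0.0507]
tcp_rot: [0.73, 0.684, 0.0, 0.0]
contact_force: [-1.0, 0.2, -2.4]
opening: 0.668
finger_force: 66.6
[ 0.0011 -0.0051  0.0247  0.0007 -0.     -0.0001]
```

View pics/g.png

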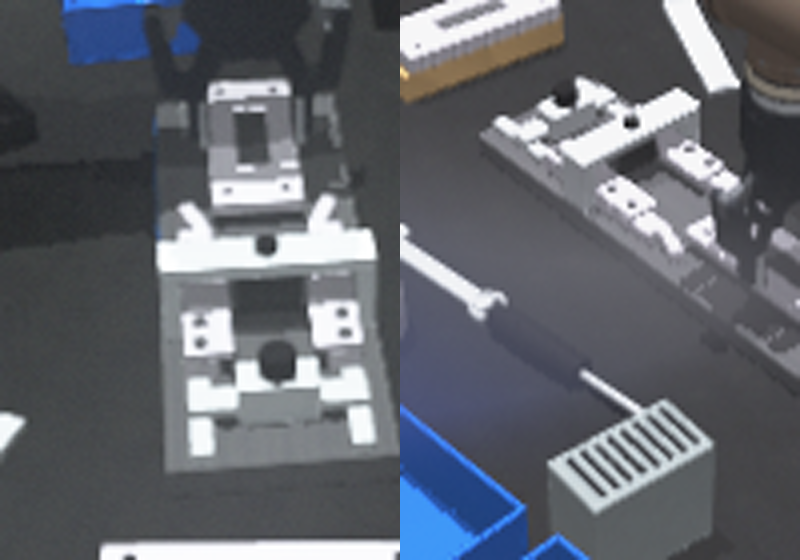

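The held plate's front holes, at (228,191) and (286,187) in the left crop, are centred between the flare tips at (180,207) and (335,200). I'll lower it.

```bash
python3 -m handwheel '[[0,-0.004,0.01,0,0,0,-0.2],[0,-0.004,0.018,0,0,0,-0.2],[0,-0.004,0.022,0,0,0,-0.2],[0,-0.004,0.022,0,0,0,-0.2]]'; python3 -m handwheel '[[0,0,0.002,0,0,0,-0.2],[0,0,0.002,0,0,0,-0.2]]'
```

```text
time: 6.98
eef_pos: [0.5163, 0.0935, 0.0414]
tcp_rot: [0.729, 0.684, -0.0, -0.0]
contact_force: [0.2, 0.5, -3.5]
opening: 0.67
finger_force: 66.6
time: 7.22
eef_pos: [0.5165, 0.0935, 0.0412]
tcp_rot: [0.729, 0.684, -0.0, 0.0]
contact_force: [-2.3, -0.8, 3.0]
opening: 0.664
finger_force: 67.3
```

```bash
python3 -m handwheel '[[-0.02,0,-0.001,0,0,0,-0.2],[-0.04,0,-0.001,0,0,0,-0.2],[-0.06,0,-0.001,0,0,0,-0.2],[-0.06,0,-0.001,0,0,0,-0.2]]';python3 -m handwheel '[[-0.02,0,0,0,0,0,-0.2],[-0.04,0,0,0,0,0,-0.2],[-0.06,0,0,0,0,0,-0.2],[-0.07,0,0,0,0,0,-0.2],[-0.07,0,0,0,0,0,-0.2]]'
```

```text
time: 7.72
eef_pos: [0.5152, 0.0684, 0.0413]
tcp_rot: [0.73, 0.684, -0.0, 0.001]
contact_force: [1.2, -2.1, 0.3]
opening: 0.667
finger_force: 66.8
time: 8.35
eef_pos: [0.5132, 0.0408, 0.0413]
tcp_rot: [0.73, 0.684, -0.0, 0.001]
contact_force: [1.5, -2.2, -1.6]
opening: 0.665
finger_force: 66.8
```

```bash
python3 -m handwheel '[[0,0,0,0,0,0,0.7],[0,0,0,0,0,0,0.7],[0,0,0,0,0,0,0.7],[0,0,-0.05,0,0,0,0.7],[0,0,-0.12,0,0,0,0.7],[0.1,0,-0.12,0,0,0,-1],[0.2,0,-0.12,0,0,0,-1],[0.3,0,-0.12,0,0,0,-1],[0.3,0,-0.12,0,0,0,-1],[0.3,0,-0.12,0,0,0,-1]]' 30
python3 - <<'E'
from h import *
import pickle
p=eyes.camera_params("wrist"); im=eyes.read_camera("wrist")[:,:,::-1]; pickle.dump((p,im),open("w2.pkl","wb"))
s=eyes.read_camera("side")[:,:,::-1]; a=cv2.resize(s[180:320,150:260],None,fx=3.4,fy=3.4,interpolation=cv2.INTER_CUBIC); b=cv2.resize(im,(634,476))[:,:420]
b=cv2.resize(im,(420,315)); c=np.zeros((476,420,3),np.uint8); c[:315]=b; cv2.imwrite("pics/i.png",np.hstack([a,c])); print(rel(J(-.125,.041),RJ))
E
```

```text
time: 9.6
eef_pos: [0.5204, 0.1612, 0.0889]
tcp_rot: [0.729, 0.684, -0.0, -0.0]
contact_force: [-0.2, -0.4, -0.6]
opening: -0.0
finger_force: 0.0
[-4.2e-02  1.6e-03  1.2e-01 -2.0e-04  1.0e-04 -2.0e-04]
```

View pics/i.png

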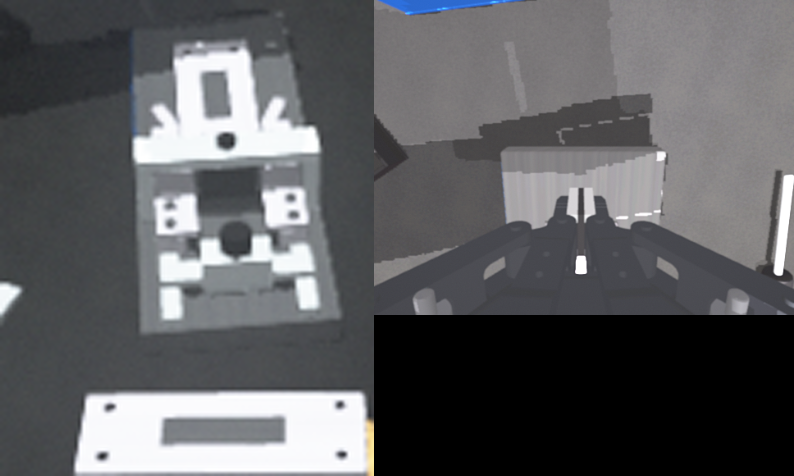

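The plate sits straight between the flares, with its trailing edge at (173–247, 45) in the left crop. I'll lower the shut fingers behind it.

```bash
python3 -c "
from h import *
p=eyes.camera_params('side'); q=ray(p,np.array([(173,48),(247,42)])/3.4+[150,180],.03)[:,:2]-[.5121,.019]; print(q@[-.0639,-.998], q@[.998,-.0639])"; python3 -m handwheel '[[-0.035,0.002,0.05,0,0,0,-1],[-0.035,0.002,0.1,0,0,0,-1],[-0.035,0.002,0.12,0,0,0,-1],[-0.035,0.002,0.12,0,0,0,-1]]';  python3 -m handwheel '[[-0.005,0,0,0,0,0,-1],[-0.01,0,0,0,0,0,-1],[-0.015,0,0,0,0,0,-1],[-0.02,0,0,0,0,0,-1],[-0.02,0,0,0,0,0,-1]]'
```

```text
[-0.09207355 -0.09509483] [-0.03041911  0.03046236]
time: 10.2
eef_pos: [0.5203, 0.1468, 0.0407]
tcp_rot: [0.73, 0.684, -0.001, -0.0]
contact_force: [0.6, 0.1, 0.5]
opening: 0.0
finger_force: 0.0
time: 10.82
eef_pos: [0.5201, 0.1393, 0.0412]
tcp_rot: [0.73, 0.684, 0.0, 0.0]
contact_force: [-0.5, -1.2, -0.4]
opening: -0.003
finger_force: 0.0
```

```bash
python3 -m handwheel '[[-0.01,0,0,0,0,0,-1],[-0.02,0,0,0,0,0,-1],[-0.03,0,0,0,0,0,-1],[-0.03,0,0,0,0,0,-1]]';  python3 -m handwheel '[[-0.01,0,0,0,0,0,-1],[-0.02,0,0,0,0,0,-1],[-0.03,0,0,0,0,0,-1],[-0.04,0,0,0,0,0,-1],[-0.05,0,0,0,0,0,-1]]'
```

```text
time: 11.32
eef_pos: [0.5193, 0.127, 0.0411]
tcp_rot: [0.73, 0.684, -0.0, 0.0]
contact_force: [-0.2, 0.1, 0.2]
opening: -0.002
finger_force: 0.0
time: 11.95
eef_pos: [0.518, 0.1072, 0.0411]
tcp_rot: [0.73, 0.684, 0.0, -0.0]
contact_force: [0.3, 1.9, -0.8]
opening: -0.001
finger_force: 0.8
```

```bash
python3 -c "
from h import *; import pickle
p,_=pickle.load(open('w1.pkl','rb')); q=ray(p,np.array([(131,190),(137,246)])*.64,.047)[:,:2]-[.5121,.019]; print('stop face jx',q@[-.0639,-.998])"
python3 -m handwheel '[[-0.01,0,0,0,0,0,-1],[-0.02,0,0,0,0,0,-1],[-0.03,0,0,0,0,0,-1],[-0.04,0,0,0,0,0,-1]]';  python3 -m handwheel '[[-0.01,0,0,0,0,0,-1],[-0.02,0,0,0,0,0,-1],[-0.03,0,0,0,0,0,-1]]';python3 -m handwheel '[[-0.01,0,0,0,0,0,-1],[-0.02,0,0,0,0,0,-1],[-0.03,0,0,0,0,0,-1]]'
```

```text
stop face jx [0.18250541 0.17753314]
time: 12.45
eef_pos: [0.517, 0.0912, 0.0411]
tcp_rot: [0.73, 0.684, 0.0, -0.0]
contact_force: [-0.7, 1.7, -1.0]
opening: -0.002
finger_force: 0.9
time: 12.82
eef_pos: [0.5163, 0.0816, 0.0413]
tcp_rot: [0.73, 0.683, 0.002, -0.002]
contact_force: [1.9, 9.5, 0.2]
opening: 0.001
finger_force: 4.8
time: 13.2
eef_pos: [0.5155, 0.0692, 0.0412]
tcp_rot: [0.73, 0.683, 0.002, -0.001]
contact_force: [1.5, 10.2, -1.7]
opening: -0.002
finger_force: 4.5
```

```bash
python3 -m handwheel '[[-0.01,0,0,0,0,0,-1],[-0.02,0,0,0,0,0,-1],[-0.03,0,0,0,0,0,-1],[-0.04,0,0,0,0,0,-1],[-0.05,0,0,0,0,0,-1]]'; python3 -m handwheel '[[-0.01,0,0,0,0,0,-1],[-0.02,0,0,0,0,0,-1],[-0.03,0,0,0,0,0,-1],[-0.035,0,0,0,0,0,-1],[-0.035,0,0,0,0,0,-1]]'
python3 - <<'E'
from h import *
print(rel(J(0,.041),RJ)); s=eyes.read_camera("side")[:,:,::-1]; cv2.imwrite("pics/j.png",cv2.resize(s[180:290,170:260],None,fx=5,fy=5,interpolation=cv2.INTER_CUBIC))
E
```

```text
time: 13.82
eef_pos: [0.5143, 0.0492, 0.0412]
tcp_rot: [0.73, 0.683, 0.002, -0.001]
contact_force: [0.7, 8.4, -0.6]
opening: -0.001
finger_force: 4.6
time: 14.45
eef_pos: [0.5134, 0.0351, 0.0412]
tcp_rot: [0.73, 0.683, 0.001, -0.001]
contact_force: [1.5, 9.0, -1.9]
opening: 0.001
finger_force: 4.1
[-0.0403 -0.0007  0.0003  0.0002 -0.0011 -0.0005]
```

View pics/j.png

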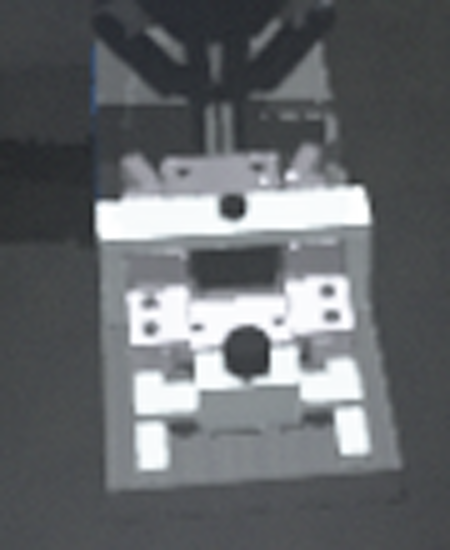

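In the crop the plate's front holes are at (197,327) and (279,322), just ahead of the stop at row 345 and below.

```bash
python3 -c "
from h import *
p=eyes.camera_params('side'); q=ray(p,np.array([(197,327),(279,322)])/5+[170,180],.03)[:,:2]-[.5121,.019]; print('lead',q@[-.0639,-.998]+.014, q@[.998,-.0639])"
python3 -m handwheel '[[-0.004,0,0,0,0,0,-1],[-0.008,0,0,0,0,0,-1],[-0.008,0,0,0,0,0,-1]]'; python3 -m handwheel '[[-0.004,0,0,0,0,0,-1],[-0.008,0,0,0,0,0,-1],[-0.008,0,0,0,0,0,-1]]'
```

```text
lead [0.15666424 0.15720279] [-0.01879158  0.01960886]
time: 14.88
eef_pos: [0.5132, 0.032, 0.0412]
tcp_rot: [0.73, 0.683, 0.002, -0.001]
contact_force: [1.8, 7.6, 0.4]
opening: 0.002
finger_force: 4.3
time: 15.25
eef_pos: [0.513, 0.0288, 0.0412]
tcp_rot: [0.73, 0.683, 0.002, -0.001]
contact_force: [1.5, 8.2, -0.8]
opening: -0.001
finger_force: 4.4
```

```bash
for i in 1; do python3 -m handwheel '[[-0.003,0,0,0,0,0,-1],[-0.006,0,0,0,0,0,-1],[-0.009,0,0,0,0,0,-1],[-0.009,0,0,0,0,0,-1]]'; python3 -m handwheel '[[-0.003,0,0,0,0,0,-1],[-0.006,0,0,0,0,0,-1],[-0.006,0,0,0,0,0,-1]]'; python3 -m handwheel '[[-0.003,0,0,0,0,0,-1],[-0.006,0,0,0,0,0,-1],[-0.006,0,0,0,0,0,-1]]'; done
```

```text
time: 15.75
eef_pos: [0.5128, 0.0253, 0.0412]
tcp_rot: [0.73, 0.683, 0.002, -0.001]
contact_force: [1.7, 8.3, -1.5]
opening: -0.001
finger_force: 4.4
time: 16.12
eef_pos: [0.5127, 0.0229, 0.0412]
tcp_rot: [0.73, 0.683, 0.002, -0.001]
contact_force: [1.4, 8.3, -0.7]
opening: -0.003
finger_force: 4.5
time: 16.5
eef_pos: [0.5125, 0.0205, 0.0412]
tcp_rot: [0.73, 0.683, 0.002, -0.001]
contact_force: [1.9, 9.0, -0.1]
opening: 0.0
finger_force: 4.5
```

```bash
python3 -m handwheel '[[-0.0025,0,0,0,0,0,-1],[-0.005,0,0,0,0,0,-1],[-0.005,0,0,0,0,0,-1]]' | grep -E 'eef|contact'; python3 -m handwheel '[[-0.0025,0,0,0,0,0,-1],[-0.005,0,0,0,0,0,-1],[-0.005,0,0,0,0,0,-1]]'| grep -E 'eef|contact'
```

```text
eef_pos: [0.5124, 0.0185, 0.0412]
contact_force: [2.8, 8.5, -0.3]
eef_pos: [0.5123, 0.0165, 0.0412]
contact_force: [2.2, 9.1, -1.1]
```

```bash
python3 -m handwheel '[[-0.0025,0,0,0,0,0,-1],[-0.0025,0,0,0,0,0,-1]]' | grep -E 'eef|contact'; python3 -m handwheel '[[-0.0025,0,0,0,0,0,-1],[-0.0025,0,0,0,0,0,-1]]'| grep -E 'eef|contact'
```

```text
eef_pos: [0.5122, 0.0156, 0.0411]
contact_force: [2.1, 8.8, 0.2]
eef_pos: [0.5122, 0.0146, 0.0412]
contact_force: [1.9, 8.6, -0.9]
```

```bash
python3 -m handwheel '[[-0.0025,0,0,0,0,0,-1],[-0.0025,0,0,0,0,0,-1]]' | grep -E 'eef|contact'; python3 -m handwheel '[[-0.0025,0,0,0,0,0,-1],[-0.0025,0,0,0,0,0,-1]]'| grep -E 'eef|contact'
```

```text
eef_pos: [0.5121, 0.0136, 0.0411]
contact_force: [1.5, 10.6, -0.7]
eef_pos: [0.5121, 0.0126, 0.0412]
contact_force: [1.3, 9.9, -0.1]
```

```bash
python3 -m handwheel '[[-0.0025,0,0,0,0,0,-1],[-0.0025,0,0,0,0,0,-1]]' | grep -E 'eef|contact'
```

```text
eef_pos: [0.512, 0.0116, 0.0412]
contact_force: [2.5, 8.9, -0.2]
```

```bash
python3 -m handwheel '[[-0.0025,0,0,0,0,0,-1],[-0.0025,0,0,0,0,0,-1]]' | grep -E 'eef|contact'
```

```text
eef_pos: [0.5119, 0.0106, 0.0412]
contact_force: [2.6, 8.9, -0.8]
```

```bash
python3 -m handwheel '[[-0.0025,0,0,0,0,0,-1],[-0.0025,0,0,0,0,0,-1]]' | grep -E 'eef|contact'
```

```text
eef_pos: [0.5119, 0.0096, 0.0412]
contact_force: [2.0, 9.4, -0.9]
```

```bash
python3 -m handwheel '[[-0.0025,0,0,0,0,0,-1],[-0.0025,0,0,0,0,0,-1]]' | grep -E 'eef|contact'
```

```text
eef_pos: [0.5118, 0.0086, 0.0412]
contact_force: [2.7, 9.1, -0.5]
```

Run:
```python
from h import *
s=eyes.read_camera("side")[:,:,::-1]; a=cv2.imread("pics/j.png"); b=cv2.resize(s[180:290,170:260],None,fx=5,fy=5,interpolation=cv2.INTER_CUBIC)
c=cv2.imread("pics/side0.png")[180:290,170:260]; c=cv2.resize(c,None,fx=5,fy=5,interpolation=cv2.INTER_CUBIC)
o=np.hstack([c[250:450,80:420],b[250:450,80:420]]); cv2.imwrite("pics/k.png",o); print(o.shape)
```

```text
(200, 680, 3)
```

View pics/k.png

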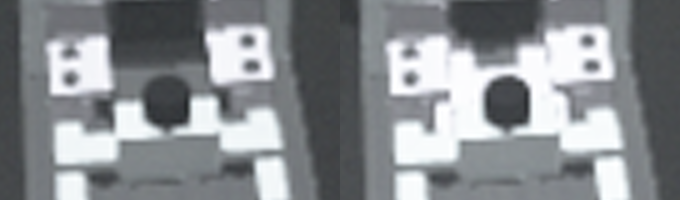

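Comparing start and now, the stop's knob is at the same pixel, (167,102), so it has not moved. The plate is nearly there, so I'll continue in 1 mm steps.

```bash
python3 -m handwheel '[[-0.0025,0,0,0,0,0,-1],[-0.0025,0,0,0,0,0,-1]]' | grep -E 'eef|contact'
```

```text
eef_pos: [0.5117, 0.0076, 0.0412]
contact_force: [1.7, 8.1, 0.1]
```

```bash
python3 -m handwheel '[[-0.0025,0,0,0,0,0,-1],[-0.0025,0,0,0,0,0,-1]]' | grep -E 'eef|contact'
```

```text
eef_pos: [0.5117, 0.0074, 0.0412]
contact_force: [3.4, 12.3, 0.2]
```

```bash
python3 -m handwheel '[[-0.002,0,0,0,0,0,-1],[-0.002,0,0,0,0,0,-1]]' | grep -E 'eef|contact'
```

```text
eef_pos: [0.5117, 0.0073, 0.0412]
contact_force: [3.5, 15.1, 0.8]
```

The plate is on the stop: the TCP has stalled and the force is rising by about 4 N per mm. I'll add a little more and hold.

```bash
python3 -m handwheel '[[-0.001,0,0,0,0,0,-1],[-0.001,0,0,0,0,0,-1],[-0.001,0,0,0,0,0,-1],[-0.001,0,0,0,0,0,-1],[-0.001,0,0,0,0,0,-1],[-0.001,0,0,0,0,0,-1]]'
```

```text
time: 20.8
eef_pos: [0.5117, 0.0073, 0.0412]
tcp_rot: [0.731, 0.683, 0.003, -0.002]
contact_force: [2.6, 16.0, 0.1]
opening: 0.001
finger_force: 8.2
```

```bash
python3 -m handwheel '[[-0.001,0,0,0,0,0,-1],[-0.001,0,0,0,0,0,-1],[-0.001,0,0,0,0,0,-1],[-0.001,0,0,0,0,0,-1],[-0.001,0,0,0,0,0,-1]]'; python3 -m handwheel '[[0.005,0,0,0,0,0,-1],[0.02,0,0,0,0,0,-1],[0.06,0,0,0,0,0,-1],[0.06,0,-0.1,0,0,0,-1],[0.06,0,-0.25,0,0,0,-1],[0.06,0,-0.25,0,0,0,-1]]'
python3 - <<'E'
from h import *
s=eyes.read_camera("side")[:,:,::-1]; b=cv2.resize(s[180:345,150:283],None,fx=3.4,fy=3.4,interpolation=cv2.INTER_CUBIC); cv2.imwrite("pics/l.png",b)
E
```

```text
time: 21.42
eef_pos: [0.5117, 0.0073, 0.0412]
tcp_rot: [0.731, 0.683, 0.004, -0.003]
contact_force: [3.7, 17.2, 0.0]
opening: -0.002
finger_force: 8.9
time: 22.18
eef_pos: [0.5167, 0.027, 0.147]
tcp_rot: [0.729, 0.684, 0.004, 0.005]
contact_force: [-0.1, 0.4, 0.3]
opening: 0.002
finger_force: 0.0
```

View pics/l.png

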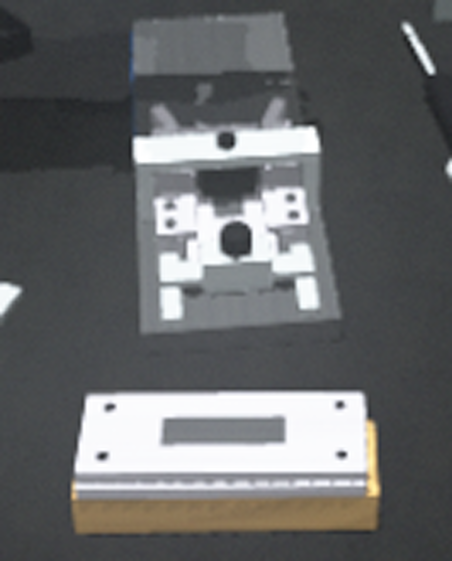

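The plate is seated against the stop. The knob is at (236,239), the same place as before once the crop offset is allowed for, and the rest of the stack is still in place. Handing in.

```bash
python3 -m handwheel '[[0,0,0,0,0,0,-1],[0,0,0,0,0,0,-1]]' | grep contact; python3 -c "
from plant import ctrl; print(ctrl.sign_off())"
```

```text
contact_force: [-0.5, 0.4, -0.0]
the job is handed in; nothing more can be done
None
```

The top plate is loaded in the jig and pressed against the end stop with about 8 N beyond sliding drag for over half a second; the side camera showed no movement of the stop or the other plates, and the job is handed in (no verdict was returned).

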